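Lid up the sandwich-filling pans

TASK

Before the sandwich fillings go back in the fridge, put each of the four steel lids on the pan it fits: small round, large round, square and oblong. Each lid must sit flat and fully home, with its plug down inside the pan; leave the pans and the blue mug standing where they are.

Things in the scene. Friction and masses are not known exactly. Their poses are not given: they have to be found in the camera images.
- lid_small_mid (a point): In mm. Loose steel lid, 0.1 to 0.2 kg, smaller round one, 94 across. Bottom up: plug 66 across, 6 high, drops inside the pan with 6 of play all round; plate 4 thick, rests on the pan's rim; black round knob 26 across at the centre, 34 tall. Point at the centre, half-way up: 22 above the underside, 12 above the plate's top, 22 below the grip's top. z up.
- lid_large_mid (a point): In mm. Loose steel lid, 0.1 to 0.2 kg, larger round one, 122 across. Bottom up: plug 94 across, 6 high, drops inside the pan with 6 of play all round; plate 4 thick, rests on the pan's rim; black round knob 26 across at the centre, 34 tall. Point at the centre, half-way up: 22 above the underside, 12 above the plate's top, 22 below the grip's top. z up.
- lid_square_mid (a point): In mm. Loose steel lid, 0.1 to 0.2 kg, square, 102 by 102 along its x and y. Bottom up: plug 74 by 74, 6 high, drops inside the pan with 6 of play all round; plate 4 thick, rests on the pan's rim; black bar grip at the centre, 50 along x by 16 along y, 34 tall. Point at the centre, half-way up: 22 above the underside, 12 above the plate's top, 22 below the grip's top. z up.
- lid_oblong_mid (a point): In mm. Loose steel lid, 0.1 to 0.2 kg, oblong, 130 (along its x) by 86 (along its y). Bottom up: plug 102 by 58, 6 high, drops inside the pan with 6 of play all round; plate 4 thick, rests on the pan's rim; black bar grip at the centre, 50 along x by 16 along y, 34 tall. Point at the centre, half-way up: 22 above the underside, 12 above the plate's top, 22 below the grip's top. z up.
- pan_small: In mm. Open steel food pan, smaller round one, 84 across outside, 55 high, walls 3 thick, holding cherry tomatoes that stay at least 10 below the rim. Loose, 0.7 kg, stands on the counter. Origin at the centre of its underside, z up. When its lid is home, the lid's point is 71 above this origin.
- pan_large: In mm. Open steel food pan, larger round one, 112 across outside, 55 high, walls 3 thick, holding eggs that stay at least 10 below the rim. Loose, 0.7 kg, stands on the counter. Origin at the centre of its underside, z up. When its lid is home, the lid's point is 71 above this origin.
- pan_square: In mm. Open steel food pan, square, 92 by 92 outside (sides along its x and y), 55 high, walls 3 thick, holding tomatoes that stay at least 10 below the rim. Loose, 0.7 kg, stands on the counter. Origin at the centre of its underside, z up. When its lid is home, the lid's point is 71 above this origin.
- pan_oblong: In mm. Open steel food pan, oblong, 120 (along its x) by 76 (along its y) outside, 55 high, walls 3 thick, holding small lemons that stay at least 10 below the rim. Loose, 0.7 kg, stands on the counter. Origin at the centre of its underside, z up. When its lid is home, the lid's point is 71 above this origin.
- mug: In mm. Blue mug, 74 across and 85 high with a handle on its +y side; it stands among the pans and lids and is not needed. Origin at the centre of its underside. Two small shakers (28 across, 54 high) also stand among the pans and lids.
Mind the look-alikes: they are no part of the job. Leave any turquoise look-alike of the part that bears lid_oblong_mid alone.

How it is judged:
By the outcome, as a careful person would: the job done as asked, in the order asked, and still so for the second after the job is handed in, with the robot touching nothing.
It also fails if it takes over 120 s, if anything falls off the work surface, if the arm or the gripper's body presses on something with over 40 N, if the wrist force passes 120 N, or if a joint passes its speed limit or range.

ROBOT

A 6-joint arm with a two-finger parallel gripper is mounted at the origin on the work surface. World frame = base frame: x ahead of the robot, y to its left, z up, the work surface at z = 0. Lengths are in m, angles in degrees, forces in N, time in s.
With the tool pointing down it reaches from about 0.25 to 0.725 m from the base axis. Payload 9.7 kg.
Tool frame: the origin (TCP) lies at the very end of the fingers, on their centre line; the grasp point (between the pads) lies 19 mm behind it; y points along the fingers, x is the direction in which the jaws open and shut, and the axes are right-handed (so a half turn about y gives the same grasp; the last joint's range is limited). The gripper opens to 85 mm and grips with 20 to 120 N. Pads are 22 mm wide; open, the fingers measure 114 mm over their backs; the gripper's body (76 mm by 85 mm) begins 54 mm behind the grasp point. The pads swing forward as they close: fully open they stand 13 mm farther back than shut.
Start: joints at [73.339, 4.979, 10.078, 95.1, 0, 90], TCP at [0.158, 0.527, 0.231] pointing down, gripper open.
Joint ranges: [-179.16, 179.16], [-48.56, 103.87], [-65.8, 70.77], [-126.05, 130.52], [-82.76, 87.17], [-180, 180]. Speed limits (degrees/s): [127.2, 127.2, 147.25, 180, 180, 180].

INTERFACE

Orientations are given as [roll, pitch, yaw] about the fixed x, y, z axes, in that order (R = Rz(yaw) Ry(pitch) Rx(roll)).
In Python, from workcell import bot gives the robot as it stands.
- The arm moves only by the shell command python3 -m jog 'ROWS' [FORCE]. ROWS is JSON, a list of rows, each a list of 7 numbers: the closure, from 0 (fully open) to 1 (shut), then the shift along the world's x, y, z in units of 25 mm (1.0 is 25 mm), then the turn, a rotation vector about the world's x, y, z in units of 5 degrees (1.0 is 5 degrees). A call has 1 to 5 rows; each row is the pose to reach, as a shift and turn from the pose commanded when the call began; what a row does not reach only later rows make up. A row lasts 1/10 s, in which the tool goes at most 50 mm and 8.59 degrees, less where a joint would pass 70% of its speed; a pose out of reach is approached as far as the arm can. A call with a gripper value outside its range is refused whole. The fingers move at their own pace and stop on an object; FORCE is the grip in N (left out, the last holds). Time passes only in rows, so rows that repeat a pose let the fingers close. It gives the time, the measured TCP pose, the force and the opening at its end, in the units of the state.
- bot.get_obs(): the state, without advancing time (a new reading comes with each control period).
- bot.camera(name): name is "scene" or "top" or "wrist"; returns (picture, depth): 420x560x3 uint8, red, green, blue; 420x560 float32, m along the optical axis (not along the pixel's ray), 0 where there is no reading.
- bot.camera_model(name): a dict with "fx", "fy", "cx", "cy" (pixels), "rvec" (rotation vector, rad) and "tvec" (3), from world to camera coordinates, as OpenCV has them; the wrist camera has in their place "tool_from_camera" (4x4, takes a point from camera to tool coordinates, whose origin is the TCP and whose axes are the tool frame's). Camera axes: x right, y down, z forward; pixel columns grow to the right and rows downward; lengths in m; the calibration is good to about 2 mm. A picture is of the moment at which its call begins: read the wrist's pose just before it. camera_model takes no time and is no camera call.
- bot.job_done(): hands the job in, once; it reports no verdict.
Trained networks look in the newest picture that a camera, given by its name, has taken for a name from the list of things; names that differ only in an ending like _2 or _b are one class to them, and where a whole thing is asked for, a point or a joint stands for the part that bears it (a point fixed in the world has none). Each returns a list of dicts, best first, with "conf" (0 to 1); they miss things now and then, are a little off and sometimes report something else, mostly with a low value. They report only what shows in the picture. A call takes as long as a camera call. They do not tell look-alikes from the thing itself.
- bot.regions_of(camera, label): "pixels" (420x560 bool, what is visible of it) and "point" ([row, column] in pixels, amid what is visible of it).
The state is a dict: "time": time; "q": joint angles; "qd": joint speeds; "joint_efforts": joint torques, N m; "ee_pos": TCP position; "tcp_rot": TCP orientation; "wrist_force": force on the tool from outside, world axes, zero at the start; "torque": the same for the moment, N m; "opening": finger opening in m.
Only numpy, scipy, OpenCV 4.12 (cv2) and the standard library are available. Lean on these libraries where they do the work, as an engineer would, in place of code of your own. Each camera call takes 0.05 s, during which the arm holds its last target. There are 200 camera calls.

## Working session

There is one attempt and no reset: what is moved stays moved. The work goes in short steps, Python scripts to look and compute and a shell command to move; the robot and the scene stay as the last step left them, time stands still between calls to the robot, and variables do not carry over. Pictures are saved under pics/ and viewed, about 12 in all and at most 16, crops included, and the job is handed in when it is done.

```bash
ls; mkdir -p pics; cat > h.py <<'E'
import numpy as np, cv2, json
from workcell import bot
from scipy.spatial.transform import Rotation as R
def cloud(name,depth):
    m=bot.camera_model(name); v,u=np.mgrid[0:420,0:560]
    P=np.stack([(u-m['cx'])/m['fx']*depth,(v-m['cy'])/m['fy']*depth,depth],-1)
    if 'rvec' in m:
        Rm=cv2.Rodrigues(np.array(m['rvec'],float))[0]; return (P-np.array(m['tvec']).ravel())@Rm
    T=np.array(m['tool_from_camera']); P=P@T[:3,:3].T+T[:3,3]
    o=bot.get_obs(); return P@R.from_euler('xyz',o['tcp_rot'],degrees=True).as_matrix().T+np.array(o['ee_pos'])
def snap(name,fn):
    if name=='wrist': pass
    rgb,d=bot.camera(name); cv2.imwrite('pics/'+fn+'.png',rgb[:,:,::-1]); return rgb,d
E
python3 - <<'E'
from h import *
print(bot.get_obs())
a,d=snap('top','top0'); b,d2=snap('scene','scene0')
np.savez('v0.npz',a=a,d=d,b=b,d2=d2)
P=cloud('top',d)
for n in "lid_small_mid lid_large_mid lid_square_mid lid_oblong_mid pan_small pan_large pan_square pan_oblong mug".split():
    for r in bot.regions_of('top',n):
        m=r['pixels']&(d>0); q=P[m]
        print(n,round(r['conf'],2),r['point'],m.sum(),np.round(np.median(q,0),3),np.round(np.percentile(q,[2,98],axis=0),3).tolist())
E
```

```text
pics
{'time': 0.0, 'q': array([7.33401557e+01, 5.01171755e+00, 1.00350144e+01, 9.50961573e+01,
       1.25969555e-03, 9.00007914e+01]), 'qd': array([-0.0074632 ,  0.02952922,  0.04604929,  0.12206996,  0.06292181,
       -0.02334412]), 'joint_efforts': array([-2.07736848e-03, -5.20388103e+01,  4.64807260e+01,  1.60063215e-02,
       -1.00041616e-04, -9.69421983e-07]), 'ee_pos': array([0.15761576, 0.52672342, 0.23058213]), 'tcp_rot': array([-8.99987413e+01,  7.28604610e-02,  7.33393643e+01]), 'wrist_force': array([-0.15801664,  0.68200392,  0.64842014]), 'torque': array([-0.03701836, -0.00993236, -0.00892543]), 'opening': 0.08540542365257751}
lid_small_mid 0.87 [197.8, 344.0] 990 [ 0.483 -0.088  0.011] [[0.443, -0.133, 0.005], [0.527, -0.046, 0.045]]
lid_large_mid 0.89 [198.5, 276.9] 1672 [0.485 0.085 0.011] [[0.431, 0.03, 0.007], [0.539, 0.14, 0.045]]
lid_square_mid 0.57 [172.1, 156.0] 1570 [0.546 0.404 0.011] [[0.497, 0.359, 0.001], [0.598, 0.458, 0.046]]
lid_square_mid 0.16 [198.6, 344.9] 991 [ 0.483 -0.088  0.011] [[0.443, -0.133, 0.007], [0.527, -0.048, 0.045]]
lid_oblong_mid 0.7
[... 215 characters left out ...]
175.0, 470.7] 1220 [ 0.55  -0.415  0.048] [[0.51, -0.443, 0.002], [0.581, -0.35, 0.088]]
pan_large 0.57 [127.2, 318.8] 1597 [ 0.671 -0.015  0.029] [[0.614, -0.065, 0.001], [0.721, 0.036, 0.057]]
pan_large 0.17 [171.1, 154.3] 1556 [0.546 0.405 0.011] [[0.499, 0.36, 0.001], [0.598, 0.46, 0.046]]
pan_square 0.85 [229.5, 195.4] 1446 [0.397 0.281 0.037] [[0.346, 0.226, 0.002], [0.448, 0.332, 0.057]]
pan_square 0.7 [196.3, 275.8] 1672 [0.485 0.085 0.011] [[0.431, 0.03, 0.007], [0.539, 0.14, 0.045]]
pan_oblong 0.9 [231.6, 410.5] 1812 [ 0.401 -0.264  0.031] [[0.34, -0.319, 0.0], [0.464, -0.204, 0.057]]
mug 0.84 [176.7, 468.4] 1218 [ 0.551 -0.414  0.048] [[0.51, -0.443, 0.002], [0.581, -0.35, 0.088]]
```

View pics/top0.png

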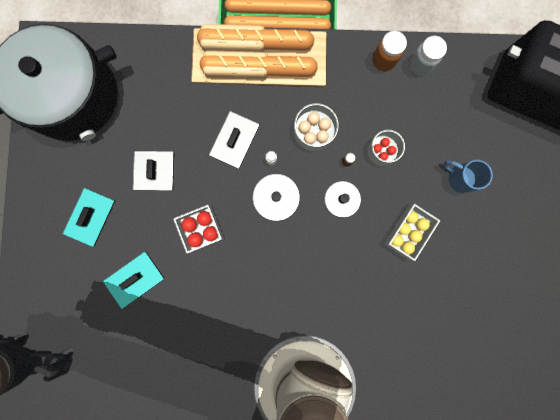

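View pics/scene0.png

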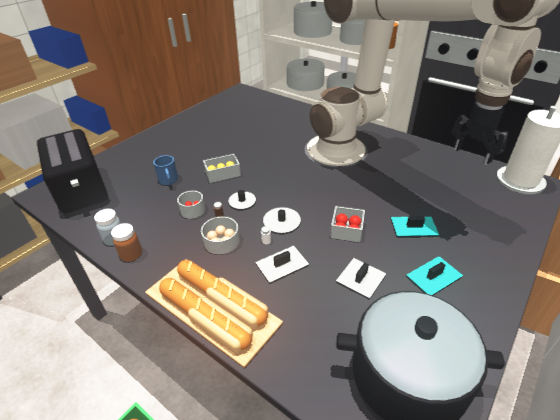

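The top view shows the white lids: square at row/col (172,153), oblong (138,234), large round (197,276) and small round (198,343). The pans are at (229,197) square, (127,318) large, (148,385) small and (231,412) oblong. The shakers at (158,271) and (160,349) stand near the round lids, and the two turquoise lids are look-alikes. Next I fit the exact poses.

```bash
cat >> h.py <<'E'
def toplane(name,uv,z):
    m=bot.camera_model(name); Rm=cv2.Rodrigues(np.array(m['rvec'],float))[0]; t=np.array(m['tvec']).ravel()
    c=-Rm.T@t; uv=np.asarray(uv,float)
    r=np.c_[(uv[:,0]-m['cx'])/m['fx'],(uv[:,1]-m['cy'])/m['fy'],np.ones(len(uv))]@Rm
    return c[:2]+r[:,:2]*((z-c[2])/r[:,2])[:,None]
def rect(X):
    (c,s,a)=cv2.minAreaRect((X*1000).astype(np.float32)); 
    if s[0]<s[1]: s=s[::-1]; a+=90
    return np.round(c,1),np.round(s,1),round((a+90)%180-90,1)
def fit(name,rgb,d,seeds):
    P=cloud(name,d)
    for n,(r,c) in seeds.items():
        pan=n.startswith('p'); z=.055 if pan else .010
        win=np.zeros(d.shape,bool); win[max(0,r-32):r+32,max(0,c-32):c+32]=1
        if pan: m=win&(P[...,2]>.047)&(P[...,2]<.065)
        else: m=win&(rgb.min(2)>150)&(P[...,2]<.03)
        m=m.astype(np.uint8)
        k,lab,st,_=cv2.connectedComponentsWithStats(m,connectivity=8); i=1+np.argmax(st[1:,4]); m=(lab==i).astype(np.uint8)
        co=max(cv2.findContours(m,cv2.RETR_EXTERNAL,cv2.CHAIN_APPROX_NONE)[0],key=cv2.contourArea)[:,0]
        f=cv2.drawContours(np.zeros_like(m),[co],-1,1,-1); v,u=np.nonzero(f)
        X=toplane(name,np.c_[u,v],z); cc,rr=cv2.minEnclosingCircle((X*1000).astype(np.float32))
        print(n,m.sum(),'centroid',np.round(X.mean(0)*1000,1),'rect',*rect(X),'circ',np.round(cc,1),round(2*rr,1),'zmed',round(float(np.median(P[m>0][:,2])),4))
E
python3 - <<'E'
from h import *
v=np.load('v0.npz')
fit('top',v['a'],v['d'],dict(lsmall=(198,343),psmall=(148,385),llarge=(197,276),plarge=(127,318),lsq=(172,153),psq=(229,197),lob=(138,234),pob=(231,412)))
P=cloud('top',v['d'])
for r,c in ((158,271),(160,349)): 
  q=P[r-8:r+8,c-8:c+8].reshape(-1,3);q=q[q[:,2]>.03];print(q.mean(0))
E
```

```text
lsmall 925 centroid [485.3 -89.2] rect [486.2 -89.5] [92.5 92.2] 0.7 circ [485.5 -89.4] 95.4 zmed 0.0108
psmall 179 centroid [ 618.8 -196.8] rect [ 616.8 -196.3] [84.7 80.8] -44.1 circ [ 617.5 -196.3] 86.2 zmed 0.0546
llarge 1635 centroid [486.3  85.9] rect [486.3  85.2] [121.2 120.8] 1.4 circ [486.6  86. ] 123.4 zmed 0.0106
plarge 229 centroid [667.5 -13.1] rect [667.5 -14. ] [112.  109.9] 1.1 circ [667.6 -12.7] 113.2 zmed 0.0551
lsq 1335 centroid [549.6 411. ] rect [550.  411.1] [103. 101.] -88.6 circ [549.  411.5] 140.1 zmed 0.0108
psq 238 centroid [397.3 279. ] rect [397.5 278.8] [93.  92.4] -66.7 circ [397.4 278.5] 129.4 zmed 0.0552
lob 1431 centroid [637.  200.5] rect [637.4 200.4] [131.3  87. ] -23.3 circ [637.  200.2] 155.3 zmed 0.0109
pob 308 centroid [ 401.  -261.8] rect [ 401.4 -261.6] [121.3  78.8] -32.1 circ [ 401.7 -261. ] 142.8 zmed 0.0547
[0.58187602 0.0998155  0.06079579]
[ 0.58426341 -0.09927347  0.05020806]
```

```bash
python3 -m jog '[[0.4,2,-3.5,-1,0,0,0],[0.4,3,-6,-2,0,0,0],[0.4,4,-8,-2,0,0,0],[0.4,5.2,-10,-2,0,0,0],[0.4,6,-12,-2,0,0,0]]' 30; python3 -c "
from h import *
o=bot.get_obs();print(o['q'],o['tcp_rot'],(np.array([.4855,-.0894,.12])-o['ee_pos'])/.025)"
```

```text
time: 1.05
ee_pos: [0.2688, 0.3067, 0.1865]
tcp_rot: [-90.0, -0.0, 73.4]
wrist_force: [1.4, 0.2, 0.7]
opening: 0.0508
[ 4.87734934e+01 -1.51507084e+01 -1.35760392e+01  9.15672196e+01
 -7.08311601e-03  6.53915441e+01] [-9.00095419e+01 -3.82347568e-03  7.33819492e+01] [  8.6668486  -15.84562769  -2.66163523]
```

```bash
python3 -m jog '[[0.4,1.8,-3.2,-0.6,0,0,0],[0.4,2.6,-4.8,-1,0,0,0],[0.4,3.5,-6.4,-1.3,0,0,0],[0.4,4.4,-8,-1.6,0,0,0],[0.4,5.3,-9.6,-2,0,0,0]]'; python3 -m jog '[[0.4,1.1,-2,-0.3,0,0,0],[0.4,2,-3.6,-0.4,0,0,0],[0.4,3,-5.4,-0.5,0,0,0],[0.4,3.4,-6.2,-0.5,0,0,0],[0.4,3.4,-6.2,-0.5,0,0,0]]'; python3 -c "
from h import *
o=bot.get_obs();print(o['q'],(np.array([.4855,-.0894,.016])-o['ee_pos'])/.025)"
```

```text
time: 1.55
ee_pos: [0.388, 0.0911, 0.1428]
tcp_rot: [-90.1, -0.1, 73.3]
wrist_force: [1.8, 1.1, 0.4]
opening: 0.0514
time: 2.05
ee_pos: [0.4732, -0.0648, 0.1296]
tcp_rot: [-90.0, 0.0, 73.1]
wrist_force: [-0.8, -0.2, -0.6]
opening: 0.0515
[-7.77911614e+00 -5.73269593e+00 -1.18222817e+01  8.39326181e+01
 -2.95923028e-02  9.10335718e+00] [ 0.49367597 -0.9845011  -4.54237197]
```

```bash
python3 -m jog '[[0.4,0.5,-1,0,0,0,0],[0.4,0.5,-1,0,0,0,0],[0.4,0.5,-1,0,0,0,0]]'; python3 -c "
from h import *
o=bot.get_obs();print((np.array([.4855,-.0894,.016])-o['ee_pos'])/.025)
a,d=snap('wrist','w1');P=cloud('wrist',d)
m=(P[...,2]>.035)&(P[...,2]<.05)&(a.max(2)<90); q=P[m]; q=q[np.hypot(q[:,0]-.4855,q[:,1]+.0894)<.03]
print(len(q),(q.max(0)+q.min(0))/2,q.max(0)-q.min(0))
m=(P[...,2]>.003)&(P[...,2]<.018)&(a.min(2)>120); q=P[m];q=q[np.hypot(q[:,0]-.4855,q[:,1]+.0894)<.055]; print(len(q),(q.max(0)+q.min(0))/2,q.max(0)-q.min(0),np.median(q[:,2]))
"
```

```text
time: 2.35
ee_pos: [0.4845, -0.0866, 0.1301]
tcp_rot: [-90.0, -0.0, 73.3]
wrist_force: [-0.8, -0.1, -0.4]
opening: 0.051
[ 0.03995661 -0.11359157 -4.56245259]
837 [ 0.48274106 -0.08941554  0.04053941] [0.02424257 0.02384797 0.01096735]
6436 [ 0.48328653 -0.09126451  0.01162639] [0.09275673 0.08976128 0.0097398 ] 0.010275254515644684
```

View pics/w1.png

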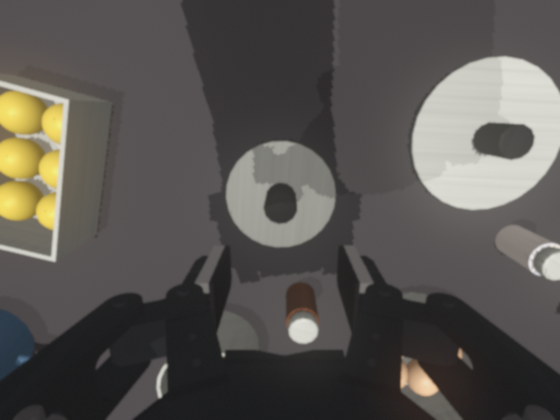

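The wrist view shows the small lid centred at about (280,193) between the jaws, with the shaker clear at (300,310). I descend and grip.

```bash
python3 -m jog '[[0.4,0,-0.13,-1.5,0,0,0],[0.4,0,-0.13,-3,0,0,0],[0.4,0,-0.13,-4,0,0,0],[0.4,0,-0.13,-4.5,0,0,0],[0.4,0,-0.13,-4.5,0,0,0]]';  python3 -m jog '[[0.4,0,0,0,0,0,0],[0.8,0,0,0,0,0,0],[0.8,0,0,0,0,0,0],[0.8,0,0,0,0,0,0],[0.8,0,0,0,0,0,0]]' 40; python3 -m jog '[[0.8,0,0,0.2,0,0,0],[0.8,0,0,1,0,0,0],[0.8,0,0,2.5,0,0,0],[0.8,0,0,4,0,0,0],[0.8,0,0,4,0,0,0]]'
```

```text
time: 2.9
ee_pos: [0.4837, -0.0893, 0.0165]
tcp_rot: [-89.9, 0.0, 73.4]
wrist_force: [-0.7, -0.1, 0.6]
opening: 0.0509
time: 3.4
ee_pos: [0.4857, -0.0903, 0.0192]
tcp_rot: [-90.1, -0.0, 73.3]
wrist_force: [-0.9, 0.5, 6.5]
opening: 0.0248
time: 3.9
ee_pos: [0.487, -0.0907, 0.1232]
tcp_rot: [-90.4, -0.0, 73.3]
wrist_force: [-0.6, 0.4, -1.3]
opening: 0.0248
```

```bash
cat >> h.py <<'E'
def held(fn,zoff=None):
    a,d=snap('wrist',fn); P=cloud('wrist',d); o=bot.get_obs(); e=np.array(o['ee_pos'])
    m=(a.min(2)>90)&(np.abs(P[...,2]-e[2])<.02)&(np.hypot(P[...,0]-e[0],P[...,1]-e[1])<.09)&(d>0)
    k,lab,st,_=cv2.connectedComponentsWithStats(m.astype(np.uint8)); i=1+np.argmax(st[1:,4]); q=P[lab==i]
    cc,rr=cv2.minEnclosingCircle((q[:,:2]*1000).astype(np.float32))
    print('tcp',e.round(4),'held n',len(q),'circ',np.round(cc,1),round(2*rr,1),'rect',*rect(q[:,:2]),'z-tcp',np.round(np.median(q[:,2])-e[2],4))
    A=np.c_[q[:,:2]-q[:,:2].mean(0),np.ones(len(q))]; print('slope deg',np.degrees(np.linalg.lstsq(A,q[:,2],rcond=None)[0][:2]).round(2)); return a,P
E
python3 -c "
from h import *
held('w2')"
```

```text
tcp [ 0.4862 -0.0905  0.1205] held n 14145 circ [483.9 -90.9] 93.9 rect [472.1 -87.4] [93.2 69. ] 73.8 z-tcp -0.0092
slope deg [ 1.08 -0.39]
```

View pics/w2.png

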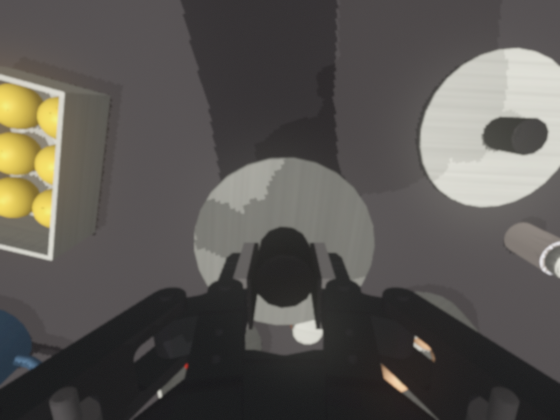

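```bash
python3 -m jog '[[0.8,1.3,-1.06,0,0,0,0],[0.8,2.6,-2.13,0,0,0,0],[0.8,4,-3.2,0,0,0,0],[0.8,5.25,-4.26,0,0,0,0],[0.8,5.25,-4.26,0,0,0,0]]'; python3 -m jog '[[0.8,0,0,0,0,0,0],[0.8,0,0,0,0,0,0]]';python3 -c "
from h import *
e=[];
for i in range(3): e.append(bot.get_obs()['ee_pos']); a,d=snap('top','t1')
print(e)
P=cloud('top',d); m=(P[...,2]>.08)&(P[...,2]<.125)&(a.min(2)>100)&(np.hypot(P[...,0]-.6175,P[...,1]+.197)<.07);q=P[m];print(len(q),np.median(q[:,2]))
v,u=np.nonzero(m);X=toplane('top',np.c_[u,v],float(np.median(q[:,2])));print(cv2.minEnclosingCircle((X*1000).astype(np.float32)))
cv2.imwrite('pics/t1c.png',cv2.resize(a[90:210,310:460,::-1],None,fx=4,fy=4,interpolation=2))
"
```

```text
time: 4.45
ee_pos: [0.6176, -0.1992, 0.1131]
tcp_rot: [-89.8, 0.0, 73.2]
wrist_force: [-1.8, 0.1, -1.8]
opening: 0.0247
time: 4.65
ee_pos: [0.6152, -0.1961, 0.117]
tcp_rot: [-89.9, -0.0, 73.3]
wrist_force: [-0.4, -0.2, -1.7]
opening: 0.0247
[array([ 0.61518744, -0.19612534,  0.11698714]), array([ 0.61527099, -0.19600186,  0.11760943]), array([ 0.61539366, -0.1959744 ,  0.11806964])]
137 0.10928862769147694
((606.3878784179688, -196.45225524902344), 43.55778503417969)
```

View pics/t1c.png

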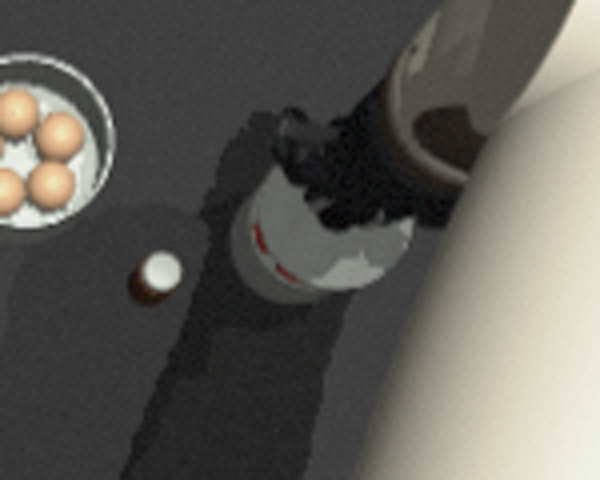

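The crop shows the lid over the small pan (tomatoes peek out at (270,250)), offset by parallax. I lower it while watching the force.

```bash
python3 -m jog '[[0.8,0.09,-0.04,-0.6,0,0,0],[0.8,0.09,-0.04,-1.2,0,0,0],[0.8,0.09,-0.04,-1.6,0,0,0],[0.8,0.09,-0.04,-1.6,0,0,0]]'; python3 -m jog '[[0.8,0,0,-0.14,0,0,0],[0.8,0,0,-0.28,0,0,0],[0.8,0,0,-0.28,0,0,0]]'; python3 -m jog '[[0.8,0,0,-0.04,0,0,0],[0.8,0,0,-0.08,0,0,0],[0.8,0,0,-0.12,0,0,0]]'
```

```text
time: 5.2
ee_pos: [0.6169, -0.1972, 0.0747]
tcp_rot: [-89.8, -0.0, 73.3]
wrist_force: [-0.3, 0.4, -2.2]
opening: 0.0245
time: 5.5
ee_pos: [0.6182, -0.1977, 0.0704]
tcp_rot: [-90.0, 0.0, 73.3]
wrist_force: [0.1, 0.3, -2.1]
opening: 0.0248
time: 5.8
ee_pos: [0.6184, -0.1978, 0.0683]
tcp_rot: [-90.0, -0.0, 73.3]
wrist_force: [-3.7, 1.1, 7.4]
opening: 0.0245
```

```bash
python3 -m jog '[[0.4,0,0,0,0,0,0],[0.4,0,0,0,0,0,0],[0.4,0,0,0.4,0,0,0],[0.4,0,0,1.5,0,0,0],[0.4,0,0,2.5,0,0,0]]'; python3 -m jog '[[0.4,-0.8,1.7,0,0,0,0],[0.4,-1.6,3.3,0,0,0,0],[0.4,-2.4,5,0,0,0,0],[0.4,-3.2,6.7,0,0,0,0],[0.4,-4,8.4,0,0,0,0]]';python3 -m jog '[[0.4,-0.7,1.4,0,0,0,0],[0.4,-1.4,2.9,0,0,0,0],[0.4,-1.4,2.9,0,0,0,0],[0.4,-1.4,2.9,0,0,0,0]]'; python3 -c "
from h import *
a,d=snap('top','t2');fit('top',a,d,dict(psmall=(148,385)))
P=cloud('top',d);w=P[115:180,350:420].reshape(-1,3);ww=w[(w[:,2]>.05)&(w[:,2]<.075)];print('zs',np.percentile(ww[:,2],[5,50,95]))
m=np.zeros(d.shape,bool);m[115:180,350:420]=(a[115:180,350:420].min(2)>110)&(P[115:180,350:420,2]>.05)
v,u=np.nonzero(m);X=toplane('top',np.c_[u,v],.059);print(cv2.minEnclosingCircle((X*1000).astype(np.float32)),len(u))
cv2.imwrite('pics/t2c.png',cv2.resize(a[90:260,160:460,::-1],None,fx=2.6,fy=2.6,interpolation=2))
a,P=held('w3');o=np.array([.485,.085])
m=(P[...,2]>.035)&(P[...,2]<.05)&(a.max(2)<90);q=P[m];q=q[np.hypot(*(q[:,:2]-o).T)<.03];print('knob',len(q),(q.max(0)+q.min(0))/2,q.max(0)-q.min(0))
m=(P[...,2]>.003)&(P[...,2]<.018)&(a.min(2)>100);q=P[m];q=q[np.hypot(*(q[:,:2]-o).T)<.07];print('plate',len(q),(q.max(0)+q.min(0))/2,q.max(0)-q.min(0))
"
```

```text
time: 6.3
ee_pos: [0.6181, -0.1976, 0.1315]
tcp_rot: [-90.0, 0.0, 73.3]
wrist_force: [-0.4, -0.7, -0.3]
opening: 0.051
time: 6.8
ee_pos: [0.5175, 0.0137, 0.1311]
tcp_rot: [-90.1, -0.0, 73.3]
wrist_force: [0.2, 0.9, -0.1]
opening: 0.0516
time: 7.2
ee_pos: [0.4833, 0.0856, 0.1311]
tcp_rot: [-90.1, -0.0, 73.5]
wrist_force: [-0.6, -0.4, -0.3]
opening: 0.051
psmall 936 centroid [ 617.3 -198.7] rect [ 617.5 -199.4] [92.2 90.4] -88.6 circ [ 617.4 -198.6] 94.5 zmed 0.0598
zs [0.05574689 0.05971155 0.06294321]
((602.97119140625, -170.61260986328125), 76.5761489868164) 979
tcp [0.4837 0.0844 0.1306] held n 147 circ [483.7 115.8] 9.1 rect [482.9 116.5] [9.1 2.6] 45.0 z-tcp 0.0142
slope deg [10.29 -3.37]
knob 763 [0.48333415 0.08504104 0.04051628] [0.02338691 0.02260133 0.01070552]
plate 14147 [0.48465187 0.08387259 0.01230649] [0.12123743 0.12175938 0.01111115]
```

View pics/t2c.png

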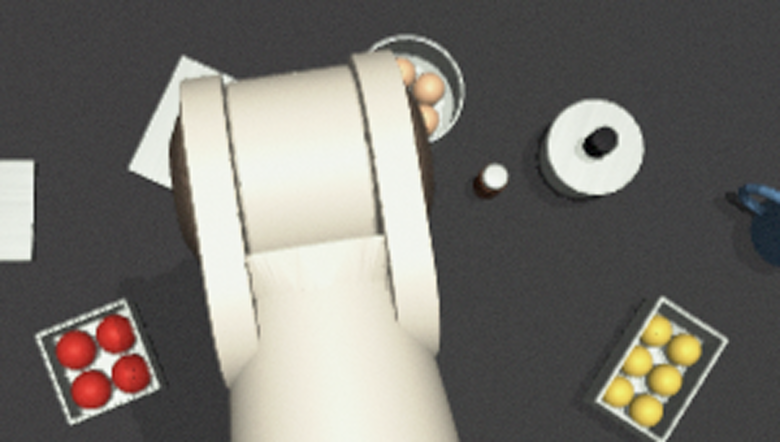

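The small lid sits home: its plate reads 59.8 mm and is centred within 2–3 mm of the pan. Next is the large round lid.

```bash
python3 -m jog '[[0.4,0,0,-1.5,0,0,0],[0.4,0,0,-3,0,0,0],[0.4,0,0,-4,0,0,0],[0.4,0,0,-4.43,0,0,0],[0.4,0,0,-4.43,0,0,0]]';  python3 -m jog '[[0.4,0,0,0,0,0,0],[0.8,0,0,0,0,0,0],[0.8,0,0,0,0,0,0],[0.8,0,0,0,0,0,0],[0.8,0,0,0,0,0,0]]' 40; python3 -m jog '[[0.8,0,0,0.2,0,0,0],[0.8,0,0,1,0,0,0],[0.8,0,0,2.5,0,0,0],[0.8,0,0,4,0,0,0],[0.8,0,0,4,0,0,0]]'; python3 -m jog '[[0.8,0,0,0,0,0,0],[0.8,0,0,0,0,0,0]]'; python3 -c "
from h import *
held('w4')"
```

```text
time: 7.8
ee_pos: [0.4828, 0.0839, 0.0183]
tcp_rot: [-89.9, 0.1, 73.3]
wrist_force: [-0.1, 0.0, 0.1]
opening: 0.0511
time: 8.3
ee_pos: [0.4843, 0.0849, 0.021]
tcp_rot: [-90.1, -0.1, 73.3]
wrist_force: [-0.8, -1.7, 6.4]
opening: 0.0244
time: 8.8
ee_pos: [0.4855, 0.0853, 0.125]
tcp_rot: [-90.4, -0.2, 73.3]
wrist_force: [0.8, 0.4, -0.8]
opening: 0.0247
time: 9.0
ee_pos: [0.4827, 0.0847, 0.1183]
tcp_rot: [-89.9, 0.0, 73.3]
wrist_force: [-0.5, -0.4, -0.9]
opening: 0.0246
tcp [0.4826 0.0847 0.118 ] held n 25138 circ [482.6  83.6] 122.0 rect [466.8  88.4] [121.8  88.6] 73.2 z-tcp -0.0108
slope deg [ 0.25 -0.22]
```

```bash
python3 -m jog '[[0.8,1.5,-0.8,0.1,0,0,0],[0.8,3,-1.6,0.1,0,0,0],[0.8,4.5,-2.4,0.1,0,0,0],[0.8,6,-3.2,0.1,0,0,0],[0.8,7,-3.75,0.1,0,0,0]]'; python3 -m jog '[[0.8,0.3,-0.15,0,0,0,0],[0.8,0.3,-0.15,0,0,0,0],[0.8,0.3,-0.15,0,0,0,0],[0.8,0.3,-0.15,0,0,0,0]]';python3 -c "
from h import *
a,d=snap('top','t3');print(bot.get_obs()['ee_pos'])
cv2.imwrite('pics/t3c.png',cv2.resize(a[70:190,240:390,::-1],None,fx=4,fy=4,interpolation=2))
"
```

```text
time: 9.55
ee_pos: [0.6595, -0.0104, 0.1196]
tcp_rot: [-89.9, 0.0, 73.3]
wrist_force: [-0.4, 0.2, -1.0]
opening: 0.0247
time: 9.95
ee_pos: [0.6649, -0.012, 0.122]
tcp_rot: [-90.0, -0.0, 73.4]
wrist_force: [-0.2, -0.1, -1.6]
opening: 0.0247
[ 0.66500657 -0.01198418  0.12226604]
```

View pics/t3c.png

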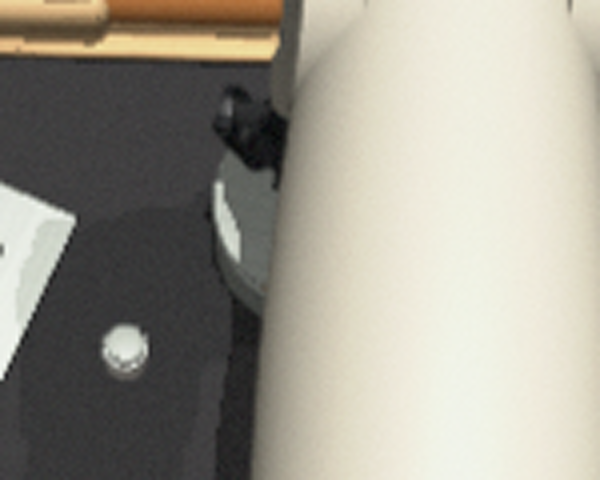

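```bash
python3 -m jog '[[0.8,0.03,-0.02,-0.7,0,0,0],[0.8,0.03,-0.02,-1.4,0,0,0],[0.8,0.03,-0.02,-1.75,0,0,0],[0.8,0.03,-0.02,-1.75,0,0,0]]'; python3 -m jog '[[0.8,0,0,-0.12,0,0,0],[0.8,0,0,-0.24,0,0,0],[0.8,0,0,-0.24,0,0,0]]'; python3 -m jog '[[0.8,0,0,-0.04,0,0,0],[0.8,0,0,-0.08,0,0,0],[0.8,0,0,-0.12,0,0,0],[0.8,0,0,-0.16,0,0,0]]'
```

```text
time: 10.4
ee_pos: [0.6654, -0.0128, 0.0771]
tcp_rot: [-89.9, 0.0, 73.4]
wrist_force: [-0.8, -0.5, -1.2]
opening: 0.0248
time: 10.7
ee_pos: [0.6666, -0.0132, 0.0723]
tcp_rot: [-90.0, -0.0, 73.3]
wrist_force: [0.3, -0.0, -0.7]
opening: 0.0245
time: 11.1
ee_pos: [0.6667, -0.0132, 0.0699]
tcp_rot: [-90.1, -0.0, 73.3]
wrist_force: [-6.4, -0.8, 15.1]
opening: 0.0246
```

```bash
python3 -m jog '[[0.4,0,0,0,0,0,0],[0.4,0,0,0,0,0,0],[0.4,0,0,0.4,0,0,0],[0.4,0,0,1.5,0,0,0],[0.4,0,0,2.5,0,0,0]]'; python3 -c "
from h import *
P=cloud('top',np.load('v0.npz')['d']).reshape(-1,3)
for c in ([.5476,.4106],[.397,.279],[.635,.2]):
  q=P[P[:,2]>.065];r=np.hypot(*(q[:,:2]-c).T);i=r.argmin();print(r[i],q[i])
"; python3 -m jog '[[0.4,-0.5,1.7,0,0,0,0.8],[0.4,-1,3.5,0,0,0,1.6],[0.4,-1.5,5.2,0,0,0,2.4],[0.4,-2,7,0,0,0,3.6],[0.4,-2.5,8.8,0,0,0,3.6]]';python3 -m jog '[[0.4,-0.5,1.7,0,0,0,0],[0.4,-1,3.5,0,0,0,0],[0.4,-1.5,5.2,0,0,0,0],[0.4,-2,7,0,0,0,0],[0.4,-2.2,7.9,0,0,0,0]]'; python3 -c "
from h import *
o=bot.get_obs();print(o['q'],(np.array([.5476,.4106,.0])-o['ee_pos'])/.025)"
```

```text
time: 11.6
ee_pos: [0.6663, -0.0132, 0.1317]
tcp_rot: [-90.0, 0.0, 73.3]
wrist_force: [0.5, -0.2, -0.1]
opening: 0.0513
0.16612993504065127 [0.65199102 0.53983494 0.07403181]
0.19699934994746843 [0.38424145 0.08241423 1.06443659]
0.1818578647693873 [0.81572035 0.22030858 0.06607095]
time: 12.1
ee_pos: [0.6034, 0.2084, 0.1314]
tcp_rot: [-90.0, -0.0, 91.5]
wrist_force: [0.2, 0.5, -0.9]
opening: 0.0511
time: 12.6
ee_pos: [0.5475, 0.4077, 0.1311]
tcp_rot: [-90.0, -0.0, 91.5]
wrist_force: [1.1, -0.3, -0.4]
opening: 0.0509
[3.66644941e+01 2.27553357e+01 2.02088067e+01 8.74217062e+01
 3.35534544e-02 3.51746748e+01] [ 0.00545944  0.11410838 -5.24461295]
```

```bash
python3 -m jog '[[0.4,0,0.08,0,0,0,0],[0.4,0,0.08,0,0,0,0]]'; cat >> h.py <<'E'
def onpan(a,d,seeds):
    P=cloud('top',d)
    for n,(r,c) in seeds.items():
        m=np.zeros(d.shape,bool); s=np.s_[r-34:r+34,c-34:c+34]; m[s]=(a[s].min(2)>110)&(P[s][...,2]>.045)&(P[s][...,2]<.075)
        k,lab,st,_=cv2.connectedComponentsWithStats(m.astype(np.uint8)); m=lab==1+np.argmax(st[1:,4]); v,u=np.nonzero(m); q=P[m]
        X=toplane('top',np.c_[u,v],.059); A=np.c_[q[:,:2]-q[:,:2].mean(0),np.ones(len(q))]
        print(n,len(u),'circ',np.round(cv2.minEnclosingCircle((X*1000).astype(np.float32))[0],1),'rect',*rect(X),'z',np.median(q[:,2]).round(4),'slope',np.degrees(np.linalg.lstsq(A,q[:,2],rcond=None)[0][:2]).round(2))
def local(a,P,o,rad):
    o=np.array(o)
    m=(P[...,2]>.03)&(P[...,2]<.05)&(a.max(2)<90);q=P[m];q=q[np.hypot(*(q[:,:2]-o).T)<.035];print('grip',len(q),*rect(q[:,:2]))
    m=(P[...,2]>.003)&(P[...,2]<.018)&(a.min(2)>100);q=P[m];q=q[np.hypot(*(q[:,:2]-o).T)<rad];print('plate',len(q),*rect(q[:,:2]))
E
python3 -c "
from h import *
a,d=snap('top','t4');onpan(a,d,dict(small=(145,386),large=(125,318)))
print(bot.get_obs()['ee_pos']);a,d=snap('wrist','w5');local(a,cloud('wrist',d),[.5476,.4106],.085)
cv2.imwrite('pics/w5.png',a[:,:,::-1])"
```

```text
time: 12.8
ee_pos: [0.5489, 0.4067, 0.1308]
tcp_rot: [-90.0, 0.0, 91.4]
wrist_force: [-0.5, -0.4, 0.1]
opening: 0.0512
small 927 circ [ 616.6 -197.4] rect [ 616.6 -198.3] [91.9 90.1] -88.6 z 0.0599 slope [0.08 0.17]
large 1644 circ [667.3 -13.9] rect [667.7 -13.7] [119.8 119.3] -88.6 z 0.0599 slope [-0.    0.09]
[0.54924388 0.40584805 0.13087233]
grip 1292 [546.2 409.4] [49.2 15. ] 2.2
plate 12300 [547.1 409. ] [102.2 102.1] 1.1
```

View pics/w5.png

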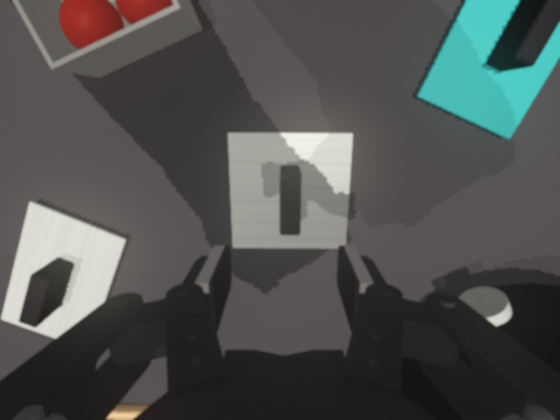

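Both round lids sit flat and home: z 59.9 mm, slope under 0.2°, concentric within 1–2 mm. The wrist view shows the square lid at (290,190) with its bar between the jaws. I grip it now.

```bash
python3 -m jog '[[0.4,-0.09,0.13,-1.5,0,0,0],[0.4,-0.09,0.13,-3,0,0,0],[0.4,-0.09,0.13,-4,0,0,0],[0.4,-0.09,0.13,-4.43,0,0,0],[0.4,-0.09,0.13,-4.43,0,0,0]]';  python3 -m jog '[[0.4,0,0,0,0,0,0],[0.95,0,0,0,0,0,0],[0.95,0,0,0.04,0,0,0],[0.95,0,0,0.08,0,0,0],[0.95,0,0,0.08,0,0,0]]' 40; python3 -m jog '[[0.95,0,0,0.2,0,0,0],[0.95,0,0,1,0,0,0],[0.95,0,0,2.5,0,0,0],[0.95,0,0,4,0,0,0],[0.95,0,0,4,0,0,0]]'; python3 -m jog '[[0.95,0,0,0,0,0,0],[0.95,0,0,0,0,0,0]]'; python3 -c "
from h import *
held('w6')"
```

```text
time: 13.4
ee_pos: [0.5466, 0.4081, 0.0188]
tcp_rot: [-89.9, 0.1, 91.3]
wrist_force: [0.3, 0.4, 1.1]
opening: 0.0513
time: 13.9
ee_pos: [0.5471, 0.4099, 0.0228]
tcp_rot: [-90.1, -0.0, 91.3]
wrist_force: [-0.9, -1.1, 6.1]
opening: 0.0158
time: 14.4
ee_pos: [0.5484, 0.4109, 0.1284]
tcp_rot: [-90.4, -0.3, 91.3]
wrist_force: [0.1, -0.0, -1.4]
opening: 0.0153
time: 14.6
ee_pos: [0.5463, 0.4093, 0.1205]
tcp_rot: [-89.9, 0.1, 91.3]
wrist_force: [0.1, -0.3, -1.6]
opening: 0.0149
tcp [0.5462 0.4091 0.1201] held n 21801 circ [531.6 408. ] 125.2 rect [534.4 408.2] [102.5  80.3] -88.6 z-tcp -0.0126
slope deg [ 0.4  -0.16]
```

```bash
python3 -m jog '[[0.95,-1.2,-1.04,0.1,0,0,1.2],[0.95,-2.4,-2.1,0.1,0,0,2.4],[0.95,-3.6,-3.1,0.1,0,0,3.6],[0.95,-4.8,-4.2,0.1,0,0,4.38],[0.95,-6.03,-5.22,0.1,0,0,4.38]]'; python3 -m jog '[[0.95,0,0,0,0,0,0],[0.95,0,0,0,0,0,0],[0.95,0,0,0,0,0,0]]';python3 -c "
from h import *
a,d=snap('top','t5');print(bot.get_obs()['ee_pos'])
cv2.imwrite('pics/t5c.png',cv2.resize(a[165:285,120:270,::-1],None,fx=4,fy=4,interpolation=2))
"
```

```text
time: 15.15
ee_pos: [0.3942, 0.2776, 0.1228]
tcp_rot: [-89.9, 0.0, 113.4]
wrist_force: [0.9, 0.2, -0.1]
opening: 0.0146
time: 15.45
ee_pos: [0.3965, 0.2794, 0.124]
tcp_rot: [-90.0, -0.0, 113.2]
wrist_force: [0.5, 0.1, -1.8]
opening: 0.015
[0.39655648 0.27953959 0.12392501]
```

View pics/t5c.png

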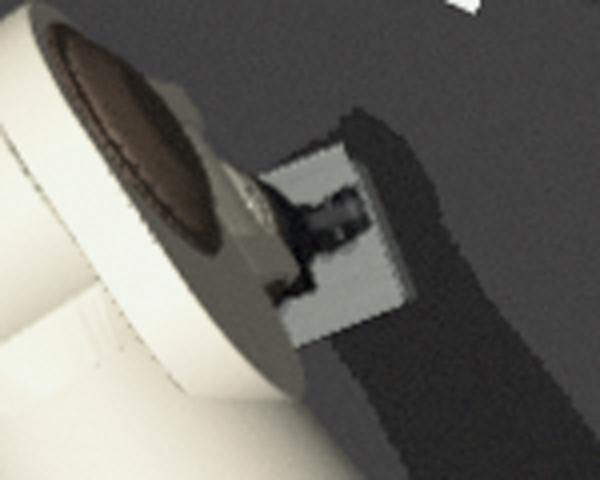

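The lid is square with the pan (edges at about 23°). I lower it.

```bash
python3 -m jog '[[0.95,-0.03,-0.03,-0.7,0,0,0],[0.95,-0.03,-0.03,-1.4,0,0,0],[0.95,-0.03,-0.03,-1.75,0,0,0],[0.95,-0.03,-0.03,-1.75,0,0,0]]'; python3 -m jog '[[0.95,0,0,-0.12,0,0,0],[0.95,0,0,-0.24,0,0,0],[0.95,0,0,-0.24,0,0,0]]'; python3 -m jog '[[0.95,0,0,-0.04,0,0,0],[0.95,0,0,-0.08,0,0,0],[0.95,0,0,-0.12,0,0,0],[0.95,0,0,-0.12,0,0,0]]'
```

```text
time: 15.9
ee_pos: [0.3949, 0.2782, 0.0791]
tcp_rot: [-89.8, 0.0, 113.2]
wrist_force: [-0.9, -0.6, -0.8]
opening: 0.015
time: 16.2
ee_pos: [0.3954, 0.2784, 0.0747]
tcp_rot: [-90.0, -0.0, 113.2]
wrist_force: [0.3, 0.1, -0.7]
opening: 0.015
time: 16.6
ee_pos: [0.3953, 0.2784, 0.0718]
tcp_rot: [-90.0, -0.0, 113.2]
wrist_force: [0.2, -0.1, -0.1]
opening: 0.015
```

```bash
python3 -m jog '[[0.95,0,0,-0.04,0,0,0],[0.95,0,0,-0.08,0,0,0],[0.95,0,0,-0.08,0,0,0]]';  python3 -m jog '[[0.4,0,0,0,0,0,0],[0.4,0,0,0,0,0,0],[0.4,0,0,0.4,0,0,0],[0.4,0,0,1.5,0,0,0],[0.4,0,0,2.5,0,0,0]]'; python3 -c "
from h import *
o=bot.get_obs();print(o['q'],(np.array([.6347,.1993,.133])-o['ee_pos'])/.025)"
```

```text
time: 16.9
ee_pos: [0.3954, 0.2784, 0.0717]
tcp_rot: [-90.1, -0.0, 113.2]
wrist_force: [-6.3, -4.3, 18.0]
opening: 0.015
time: 17.4
ee_pos: [0.3951, 0.2781, 0.1332]
tcp_rot: [-90.0, 0.0, 113.2]
wrist_force: [-0.1, -0.3, 0.5]
opening: 0.0511
[ 3.51498360e+01 -4.96518861e+00 -1.07119914e+01  8.42925627e+01
 -3.25954383e-03  1.19102076e+01] [ 9.58565356e+00 -3.15382861e+00 -7.73865840e-03]
```

```bash
python3 -m jog '[[0.4,1.5,-0.5,0,0,0,-1.5],[0.4,3,-1,0,0,0,-3],[0.4,4.5,-1.5,0,0,0,-4.5],[0.4,6,-2,0,0,0,-6],[0.4,7.5,-2.5,0,0,0,-7.5]]';python3 -m jog '[[0.4,1.5,-0.5,0,0,0,-1.2],[0.4,2.08,-0.65,0,0,0,-1.8],[0.4,2.08,-0.65,0,0,0,-1.8],[0.4,2.08,-0.65,0,0,0,-1.8]]'; python3 -m jog '[[0.4,0,0,0,0,0,0],[0.4,0,0,0,0,0,0]]'; python3 -c "
from h import *
a,d=snap('top','t6');onpan(a,d,dict(square=(227,199)))
o=bot.get_obs();print(o['q'],o['ee_pos'],o['tcp_rot']);a,d=snap('wrist','w7');local(a,cloud('wrist',d),[.6347,.1993],.085)"
```

```text
time: 17.9
ee_pos: [0.5843, 0.2152, 0.1325]
tcp_rot: [-90.0, -0.0, 75.4]
wrist_force: [0.4, 1.3, 0.7]
opening: 0.0514
time: 18.3
ee_pos: [0.6344, 0.1996, 0.132]
tcp_rot: [-90.0, 0.0, 66.8]
wrist_force: [-0.8, -0.1, 0.2]
opening: 0.0511
time: 18.5
ee_pos: [0.634, 0.2001, 0.1327]
tcp_rot: [-90.0, -0.0, 66.8]
wrist_force: [-0.1, -0.4, 0.1]
opening: 0.0511
square 647 circ [385.6 304.1] rect [385.6 303.5] [101.2  47. ] 23.1 z 0.06 slope [ 0.09 -0.16]
[1.75103511e+01 2.01488221e+01 1.70044438e+01 8.68307299e+01
 3.11258636e-03 4.06905384e+01] [0.63407909 0.20006655 0.1326787 ] [-9.00168447e+01 -1.85889121e-02  6.68198161e+01]
grip 1181 [634.4 200. ] [48.  13.9] -23.4
plate 12972 [635.4 199.2] [128.8  86.2] -23.2
```

View pics/w7.png

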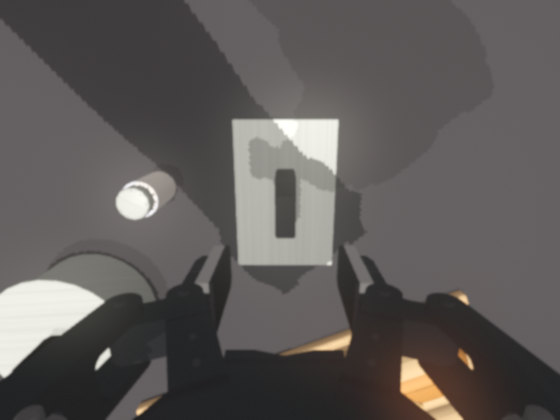

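The white oblong lid at (285,195) is lined up, with its bar between the jaws. The square lid reads z 60.0 mm and flat, though the arm partly hides it. I grip the oblong lid.

```bash
python3 -m jog '[[0.4,0.03,0,-1.5,0,0,0],[0.4,0.03,0,-3,0,0,0],[0.4,0.03,0,-4,0,0,0],[0.4,0.03,0,-4.5,0,0,0],[0.4,0.03,0,-4.5,0,0,0]]';  python3 -m jog '[[0.4,0,0,0,0,0,0],[0.95,0,0,0,0,0,0],[0.95,0,0,0.04,0,0,0],[0.95,0,0,0.08,0,0,0],[0.95,0,0,0.08,0,0,0]]' 40; python3 -m jog '[[0.95,0,0,0.2,0,0,0],[0.95,0,0,1,0,0,0],[0.95,0,0,2.5,0,0,0],[0.95,0,0,4,0,0,0],[0.95,0,0,4.3,0,0,0]]'; python3 -m jog '[[0.95,0,0,0,0,0,0],[0.95,0,0,0,0,0,0]]'; python3 -c "
from h import *
a,P=held('w8');o=bot.get_obs();Rm=R.from_euler('xyz',o['tcp_rot'],degrees=True).as_matrix();e=o['ee_pos']
m=(a.min(2)>90)&(np.abs(P[...,2]-e[2]+.011)<.01)&(np.hypot(P[...,0]-e[0],P[...,1]-e[1])<.09)
q=(P[m]-e)@Rm; print('tool x,z 0.5/99.5%',np.percentile(q,[.5,99.5],axis=0)*1000,o['tcp_rot'])"
```

```text
time: 19.1
ee_pos: [0.6344, 0.1995, 0.0182]
tcp_rot: [-89.9, 0.1, 66.8]
wrist_force: [-0.7, -0.1, 0.6]
opening: 0.0512
time: 19.6
ee_pos: [0.6359, 0.1997, 0.0225]
tcp_rot: [-90.1, -0.0, 66.7]
wrist_force: [-1.0, 0.3, 4.4]
opening: 0.0153
time: 20.1
ee_pos: [0.6371, 0.2, 0.1346]
tcp_rot: [-90.3, -0.2, 66.7]
wrist_force: [-0.9, 0.0, -0.3]
opening: 0.0149
time: 20.3
ee_pos: [0.6351, 0.1994, 0.1278]
tcp_rot: [-89.9, 0.1, 66.7]
wrist_force: [-0.6, -0.8, -1.5]
opening: 0.0151
tcp [0.6348 0.1994 0.1272] held n 22691 circ [617.4 205.8] 126.2 rect [617.3 205.8] [93.4 86.7] -23.3 z-tcp -0.0123
slope deg [ 0.45 -0.33]
tool x,z 0.5/99.5% [[-43.42205598  10.69929242 -62.28200238]
 [ 41.48047926  13.91847785  65.27337563]] [-89.88524269   0.0970559   66.73827165]
```

```bash
python3 -m jog '[[0.95,-0.6,-1.2,0,0,0,-0.4],[0.95,-1.4,-2.75,0,0,0,-0.8],[0.95,-2.2,-4.3,0,0,0,-1.2],[0.95,-3,-5.9,0,0,0,-1.76],[0.95,-3.8,-7.46,0,0,0,-1.76]]'; python3 -m jog '[[0.95,-0.8,-1.6,0,0,0,0],[0.95,-1.6,-3.2,0,0,0,0],[0.95,-2.4,-4.8,0,0,0,0],[0.95,-3.2,-6.4,0,0,0,0],[0.95,-4,-8,0,0,0,0]]';python3 -m jog '[[0.95,-0.8,-1.5,0,0,0,0],[0.95,-1.6,-3,0,0,0,0],[0.95,-1.6,-3,0,0,0,0],[0.95,-1.6,-3,0,0,0,0],[0.95,-1.6,-3,0,0,0,0]]'; python3 -c "
from h import *
a,d=snap('top','t7');o=bot.get_obs();print(o['ee_pos'],o['tcp_rot']);onpan(a,d,dict(square=(227,199)))
cv2.imwrite('pics/t7c.png',cv2.resize(a[90:290,140:480,::-1],None,fx=2.3,fy=2.3,interpolation=2))
"
```

```text
time: 20.85
ee_pos: [0.5387, 0.0117, 0.1273]
tcp_rot: [-89.9, 0.1, 57.9]
wrist_force: [0.8, -0.5, -1.2]
opening: 0.0152
time: 21.35
ee_pos: [0.4387, -0.188, 0.1276]
tcp_rot: [-89.9, 0.0, 58.0]
wrist_force: [0.5, -0.8, -0.7]
opening: 0.015
time: 21.85
ee_pos: [0.4005, -0.2611, 0.1282]
tcp_rot: [-89.9, -0.0, 58.0]
wrist_force: [-0.2, 0.5, -1.2]
opening: 0.015
[ 0.40073208 -0.26099812  0.12845136] [-8.99384380e+01 -1.24630205e-02  5.80063132e+01]
square 1507 circ [396.2 277.7] rect [396.2 278.1] [102.2 101.6] -66.9 z 0.0599 slope [-0.02  0.04]
```

View pics/t7c.png

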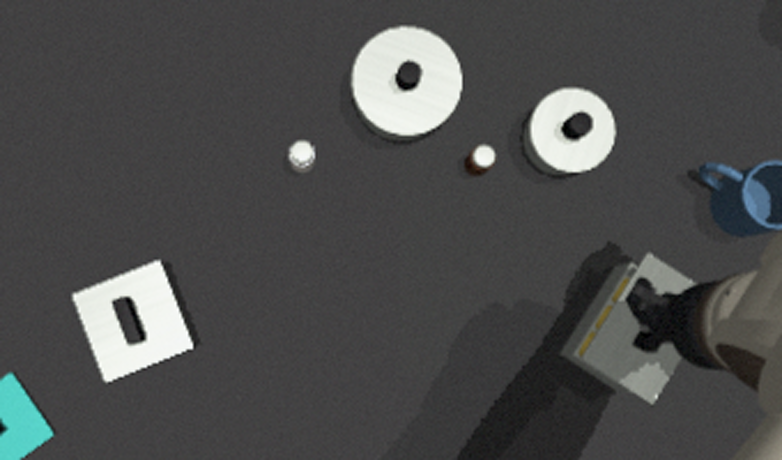

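Three lids are home: the square one is at z 59.9 mm, slope under 0.1° and within 1.5 mm. The oblong lid is above the lemon pan and parallel to it, so I lower it.

```bash
python3 -m jog '[[0.95,-0.03,-0.04,-0.7,0,0,0],[0.95,-0.03,-0.04,-1.4,0,0,0],[0.95,-0.03,-0.04,-1.93,0,0,0],[0.95,-0.03,-0.04,-1.93,0,0,0]]'; python3 -m jog '[[0.95,0,0,-0.12,0,0,0],[0.95,0,0,-0.24,0,0,0],[0.95,0,0,-0.24,0,0,0]]'; python3 -m jog '[[0.95,0,0,-0.04,0,0,0],[0.95,0,0,-0.08,0,0,0],[0.95,0,0,-0.12,0,0,0],[0.95,0,0,-0.15,0,0,0]]'
```

```text
time: 22.3
ee_pos: [0.3993, -0.2615, 0.0789]
tcp_rot: [-89.8, -0.0, 58.0]
wrist_force: [-0.6, -0.1, 0.1]
opening: 0.0151
time: 22.6
ee_pos: [0.3999, -0.2629, 0.075]
tcp_rot: [-90.0, 0.0, 57.9]
wrist_force: [-0.3, -0.4, -1.6]
opening: 0.0151
time: 23.0
ee_pos: [0.3998, -0.263, 0.0714]
tcp_rot: [-90.0, 0.0, 57.9]
wrist_force: [-2.4, 1.8, 6.9]
opening: 0.0153
```

Contact comes at the expected home height (0.0714). I release, raise, back off and check.

```bash
python3 -m jog '[[0.4,0,0,0,0,0,0],[0.4,0,0,0,0,0,0],[0.4,0,0,0.4,0,0,0],[0.4,0,0,1.5,0,0,0],[0.4,0,0,3,0,0,0]]'; python3 -m jog '[[0.4,-0.3,1.5,0.5,0,0,0],[0.4,-0.3,3,1,0,0,0],[0.4,-0.3,4.5,1.5,0,0,0],[0.4,-0.3,6,2,0,0,0],[0.4,-0.3,7.5,2,0,0,0]]'; python3 -m jog '[[0.4,-0.3,1.5,0.5,0,0,0],[0.4,-0.5,3,0.5,0,0,0],[0.4,-0.5,3,0.5,0,0,0],[0.4,-0.5,3,0.5,0,0,0],[0.4,-0.5,3,0.5,0,0,0]]'; python3 -c "
from h import *
a,d=snap('top','t8');onpan(a,d,dict(small=(145,386),large=(125,318),square=(227,199),oblong=(230,412)))
P0=np.load('v0.npz');
for d_ in (P0['d'],d):
  P=cloud('top',d_);q=P[150:200,435:500].reshape(-1,3);q=q[q[:,2]>.07];print('mug',q[:,:2].mean(0))
cv2.imwrite('pics/t8c.png',cv2.resize(a[70:300,60:510,::-1],None,fx=1.75,fy=1.75,interpolation=2));snap('scene','s8')
"
```

```text
time: 23.5
ee_pos: [0.399, -0.2624, 0.1463]
tcp_rot: [-89.9, -0.0, 57.9]
wrist_force: [-0.2, -0.4, -0.1]
opening: 0.0509
time: 24.0
ee_pos: [0.3926, -0.0742, 0.1986]
tcp_rot: [-90.2, -0.1, 57.9]
wrist_force: [0.9, -0.2, 0.0]
opening: 0.0516
time: 24.5
ee_pos: [0.3799, -0.001, 0.2089]
tcp_rot: [-90.0, -0.0, 57.9]
wrist_force: [0.1, -0.3, -0.7]
opening: 0.0511
small 928 circ [ 616.6 -197.4] rect [ 616.6 -198.3] [91.9 90.1] -88.6 z 0.0598 slope [-0.21  0.03]
large 1650 circ [667.3 -13.9] rect [667.7 -13.7] [119.8 119.3] -88.6 z 0.0599 slope [-0.19  0.1 ]
square 1511 circ [396.2 277.7] rect [396.3 278.2] [102.3 101.5] -66.7 z 0.0598 slope [-0.07 -0.06]
oblong 580 circ [ 408.3 -268.2] rect [ 411.8 -300.5] [137.3  65.3] 6.0 z 0.0597 slope [-0.03  0.44]
mug [ 0.54141099 -0.38513155]
mug [ 0.54537883 -0.39614407]
```

View pics/t8c.png

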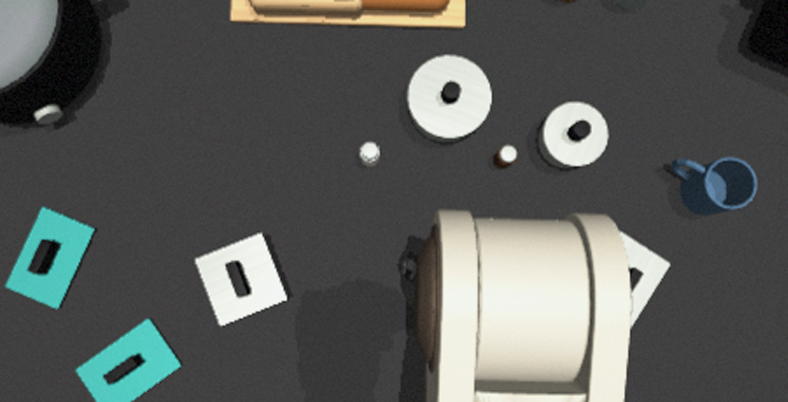

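View pics/s8.png

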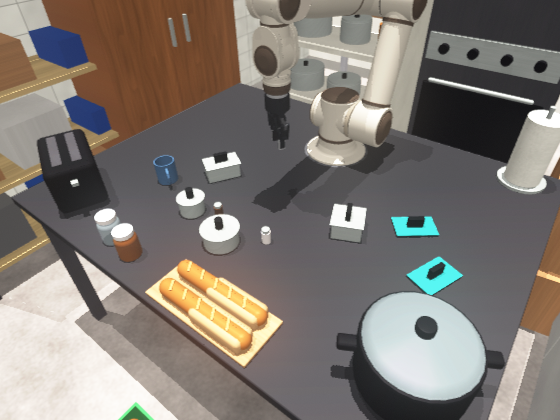

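The scene view shows all four pans lidded. The arm still half hides the oblong pan from above, so I move aside and check that and the mug again.

```bash
python3 -m jog '[[0.4,-0.5,1.5,0,0,0,0],[0.4,-1,3,0,0,0,0],[0.4,-1.5,4.5,0,0,0,0],[0.4,-1.5,6,0,0,0,0],[0.4,-1.5,6.5,0,0,0,0]]'; python3 -m jog '[[0.4,0,0,0,0,0,0],[0.4,0,0,0,0,0,0]]'; python3 -c "
from h import *
a,d=snap('top','t9');onpan(a,d,dict(small=(145,386),large=(125,318),oblong=(230,412)))
v0=np.load('v0.npz')
g=[((x[150:205,435:505,2].astype(int)-x[150:205,435:505,0])>25) for x in (v0['a'],a)]
for m in g: print('mug px',m.sum(),np.argwhere(m).mean(0))
"
```

```text
time: 25.1
ee_pos: [0.3423, 0.1637, 0.2085]
tcp_rot: [-90.0, -0.0, 58.0]
wrist_force: [-0.2, -1.1, -0.1]
opening: 0.0512
time: 25.3
ee_pos: [0.3425, 0.1613, 0.2084]
tcp_rot: [-90.0, 0.0, 57.9]
wrist_force: [-0.1, 0.4, 0.1]
opening: 0.0513
small 925 circ [ 616.6 -197.4] rect [ 616.6 -198.3] [91.9 90.1] -88.6 z 0.0599 slope [0.03 0.17]
large 1645 circ [667.3 -13.9] rect [667.7 -13.7] [119.8 119.3] -88.6 z 0.0599 slope [ 0.03 -0.  ]
oblong 1578 circ [ 400.5 -262.2] rect [ 399.5 -262.4] [130.1  86.3] -32.1 z 0.0598 slope [0.07 0.06]
mug px 1097 [24.91157703 34.40747493]
mug px 530 [23.55660377 34.47358491]
```

```bash
python3 -c "
from h import *
print(bot.job_done())"
```

```text
the job is handed in; nothing more can be done
None
```

I put all four steel lids on their pans in the order asked (small round, large round, square, oblong) and handed the job in at about 25 s.

- **Seating:** From the top camera, every lid's plate reads 59.8–59.9 mm high, against about 59 when home. The camera reads about 0.8 mm high on this. Slopes are under 0.25°.
- **Alignment:** Each lid's centre is within about 2 mm of its pan's centre as first measured, inside the 6 mm of play. The square and oblong lids match their pans' angles.
- **Force:** The highest wrist force at the end of a move was about 19 N, as the square lid was pressed home.
- **Left alone:** I left the turquoise look-alikes, the shakers and the mug alone.

Two mug checks were inconclusive. The first gave a shift of about 12 mm, but it averaged everything tall in a rough crop. The second found fewer blue pixels than before, with the centre within about 1.4 pixels of where it was. In the side view the mug stands at the same pixels as at the start, and the arm never went near it. I did not measure the pans' positions again on their own; the lids' final positions suggest they stayed put.

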